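# Load a circuit board under the spring clip of a test nest

### The job

Press the paddle of the test nest's spring clip down with one fingertip so that its jaw lifts, and keep it down while the other fingertip pushes the circuit board along the channel, beneath the jaw, until it is fully home against the stop block. Then let the clip spring back so that its jaw holds the board, and move clear. Only press and push: do not pick up or lift the board, and leave the spare board, brass adapter, screwdriver and jar alone.

Things in the scene. Friction and masses are not known exactly. Their poses are not given: they have to be found in the camera images.
- fixture: Test nest, fixed: grey metal base, deck (top) 16 mm above table. Origin on the table under the channel's middle line; +x = the way the board is pushed home, +y left, z up. Base spans x -130..+96, y -98..+42 mm. Channel between dark rails y +-32..38 mm (tops 24 mm above table). Spring clip: rocker on an axle along x at y -50, 27 mm above table; paddle on the -y side, jaw on the +y side.
- stop_face (a point): Foot of the near face of the black stop block across the channel's far end, on the deck at mid channel: fixture (75, 0, 16) mm, axes as the fixture's. The block is 24 mm high above the deck, 21 mm thick, 82 mm wide. The board is home with its nose against it.
- paddle (a point): Middle of the paddle's upper face, 28 mm from the axle; moves with the clip. Steel plate at fixture x -125..-8 mm, free from y -61 to -88 mm. At rest it rises outward at 0.40 rad: middle about 40, outer edge 45 mm above table; pressed level, its top is about 29 mm above table. A fingertip may press anywhere along its length and slide along it. Axle lugs at x -121 and +58, y -50 are 34 mm high.
- jaw (a point): Lowest point of the jaw: rubber-covered bar 18 mm long (fixture x 32..50 mm), 8 mm in diameter, 29 mm from the axle, at y -21 mm; moves with the clip. At rest it is 1.5 mm above the deck and bars the board's way.
- clip (a joint): Clip angle (rad): 0 at rest, grows as the paddle goes down and the jaw rises, hard stop 0.45. About 0.16 with the jaw resting on the board; the board passes freely from about 0.22. Spring: about 2 N at the paddle's middle to start, 5.5 N at the hard stop. A fingertip end 28 to 32 mm above the table over the paddle's middle gives about 0.3 to 0.42.
- board: Circuit board to load, in a flat black carrier 90 (x) x 60 (y) x 6 mm, about 0.12 kg, loose on the deck in the channel, short of the jaw, 2 mm play each side. Origin at the centre of its underside; x to its nose (towards the stop), z up. At its tail stands a black connector 10 (x) x 48 (y) mm, top 22 mm above the underside, back flush with the tail: push there. Other parts on it are lower than 15 mm.
- board_nose (a point): Middle of the board's front lower edge, 45 mm ahead of its origin.
- board_tail (a point): Middle of the flat rear face of the tail connector, 45 mm behind the board's origin, 14 mm above its underside (30 mm above the table): the place to push.
- spare_board: A second, identical board lying on a black foam mat (130 x 110 x 12 mm) left of the nest; leave it there. Origin at the centre of its underside.
- adapter: Brass adapter standing on the table close to the left of the nest, 16 mm in diameter, 26 mm high. Origin at its foot. Leave alone.
- screwdriver: Screwdriver, 150 mm long, lying on the table right of the nest. Leave alone.
- jar: White jar with black lid, 40 mm in diameter, 50 mm high, standing beyond the nest. Origin at its foot. Leave alone.
Not all that is in view belongs to the job. Leave any pink look-alike of the board alone.

How it is judged:
By the outcome, as a careful person would: the job done as asked, in the order asked, and still so for the second after the job is handed in, with the robot touching nothing.
It also fails if it takes over 38 s, if anything falls off the work surface, if the arm or the gripper's body presses on something with over 40 N, if the wrist force passes 120 N, or if a joint passes its speed limit or range.

### The arm

A 6-joint arm with a two-finger parallel gripper is mounted at the origin on the work surface. World frame = base frame: x ahead of the robot, y to its left, z up, the work surface at z = 0. Lengths are in mm, angles in rad, forces in N, time in s.
With the tool pointing down it reaches from about 400 to 925 mm from the base axis. Payload 12.5 kg.
Tool frame: the origin (TCP) lies at the centre of the arm's flange, where the gripper is bolted on; the fingertips stand 190 mm ahead of it and the grasp point (between the pads) lies 171 mm ahead of it; z points along the fingers, y is the direction in which the jaws open and shut (so a half turn about z gives the same grasp; the last joint's range is limited). The gripper opens to 95 mm and grips with 3 to 60 N. Pads are 20 mm wide; open, the fingers measure 119 mm over their backs; the gripper's body (75 mm by 180 mm) begins 59 mm behind the grasp point.
Start: joints at [1.024, 0.491, 1.559, -0, 1.092, -0.106], TCP at [266.642, 565.267, 404.761] pointing down, gripper open.
Joint ranges: [-3.1, 3.1], [-0.84, 2.19], [0.05, 2.79], [-1.13, 4.28], [0.06, 2.93], [-2.69, 2.69]. Speed limits (rad/s): [2.22, 2.22, 2.79, 3.14, 3.14, 3.14].

### API

Orientations are given as [roll, pitch, yaw] about the fixed x, y, z axes, in that order (R = Rz(yaw) Ry(pitch) Rx(roll)).
In Python, from cell import env gives the robot as it stands.
- The arm moves only by the shell command python3 -m pendant 'ROWS'. ROWS is JSON, a list of rows, each an object of numbers: "x", "y", "z": the shift along the tool's x, y, z in units of 150 mm (1.0 is 150 mm); "rx", "ry", "rz": the turn, a rotation vector about the tool's x, y, z in units of 45 degrees (1.0 is 45 degrees); "jaw": the opening, from 0 (shut) to 1 (fully open). In form: [{"x": .., "y": .., "z": .., "rx": .., "ry": .., "rz": .., "jaw": ..}, ...]. A call has 1 to 10 rows; each row is the pose to reach, as a shift and turn from the pose commanded when the call began, along the tool's axes at that moment; what a row does not reach only later rows make up. A row lasts 1/8 s, in which the tool goes at most 62.5 mm and 10.7 degrees, less where a joint would pass 70% of its speed; a pose out of reach is approached as far as the arm can. A call with a number of a shift or a turn outside -1 to 1 is refused whole. A call with a gripper value outside its range is refused whole. The fingers move at their own pace and stop on an object; the grip force is fixed at half the most. Time passes only in rows, so rows that repeat a pose let the fingers close. It gives the time, the measured TCP pose, the force and the opening at its end, in the units of the state.
- env.state(): the state, without advancing time (a new reading comes with each control period).
- env.read_camera(name): name is "side" or "top" or "wrist"; returns a dict with "img" (420x560x3 uint8, red, green, blue), "fx", "fy", "cx", "cy" (pixels), "rvec" (rotation vector, rad) and "tvec" (3), from world to camera coordinates, as OpenCV has them. Camera axes: x right, y down, z forward; pixel columns grow to the right and rows downward; lengths in mm; the calibration is good to about 2 mm. A picture is of the moment at which its call begins. There is no depth.
- env.job_done(): hands the job in, once; it reports no verdict.
The state is a dict: "t": time; "joints": joint angles; "qvel": joint speeds; "tau": joint torques, N m; "eef_pos": TCP position; "tcp_rot": TCP orientation; "ft_force": force on the tool from outside, world axes, zero at the start; "moment": the same for the moment, N m; "opening": opening from 0.0 (shut) to 1.0 (fully open).
Only numpy, scipy, OpenCV 4.12 (cv2) and the standard library are available. Lean on these libraries where they do the work, as an engineer would, in place of code of your own. Each camera call takes 0.05 s, during which the arm holds its last target.

## Working session

There is one attempt and no reset: what is moved stays moved. The work goes in short steps, Python scripts to look and compute and a shell command to move; the robot and the scene stay as the last step left them, time stands still between calls to the robot, and variables do not carry over. Pictures are saved under pics/ and viewed, and the job is handed in when it is done.

```bash
mkdir -p pics; ls; python3 - <<'E'
from cell import env
import cv2
print(env.state())
for n in("side","top","wrist"):
    c=env.read_camera(n); cv2.imwrite(f"pics/{n}0.png",c["img"][:,:,::-1]); print(n,c["fx"],c["cx"],c["cy"],c["rvec"],c["tvec"])
E
```

```text
pics
{'t': 0.0, 'joints': array([ 1.02440474e+00,  4.91569862e-01,  1.55946002e+00, -1.51016394e-05,
        1.09168529e+00, -1.05635976e-01]), 'qvel': array([-1.45735630e-03, -1.83519597e-03, -4.03932067e-04,  3.20225734e-04,
        7.18372439e-05, -8.51875770e-05]), 'tau': array([ 5.69244839e-04, -6.12635565e+01, -2.58194089e+01,  6.92756195e-02,
        4.81048494e-02, -7.45157809e-05]), 'eef_pos': array([266.62286967, 565.23970237, 404.15158377]), 'tcp_rot': array([-3.14047498e+00, -1.05039400e-04,  2.70084396e+00]), 'ft_force': array([-0.40427995, -0.55794073,  0.23460398]), 'moment': array([-0.00926789,  0.00992512, -0.00887404]), 'opening': 1.0009698053311793}
side 475.2583715457662 280.355251072684 207.5970625258385 [ 1.9280172  -0.83645608  0.47431724] [-348.48469307  290.77271698  691.87340599]
top 397.22197966708177 275.1366134315999 209.54701995904978 [-2.18804253  2.24315049 -0.0542883 ] [ 88.46231911 563.32222228 932.86523438]
wrist 360.53961570173277 276.8291732756063 205.53853612865842 [-2.43030512 -1.54240454 -0.2315389 ] [-625.37830428  -33.60773675  391.38822148]
```

View pics/side0.png

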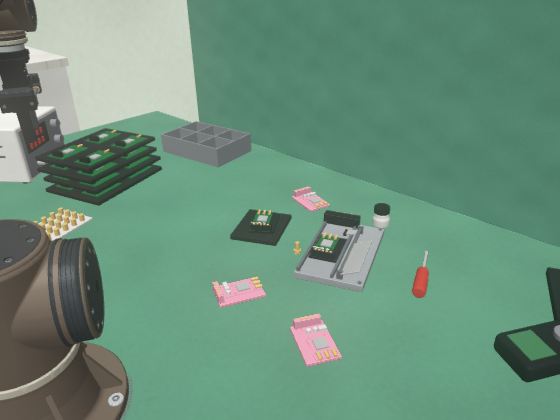

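View pics/top0.png

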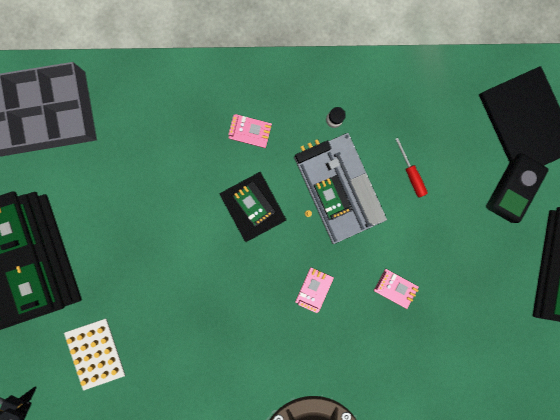

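View pics/wrist0.png

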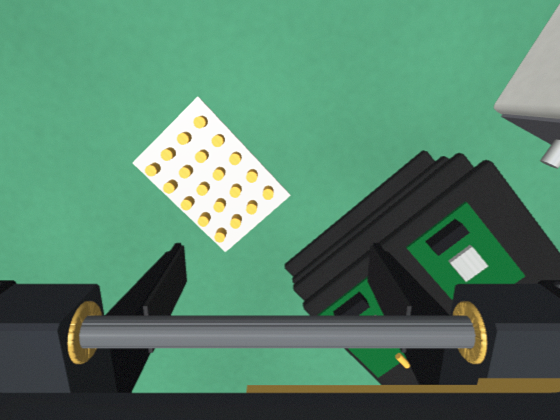

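The top view shows the nest around (340,190), with the stop block at (314,150) and the paddle on its right at (370,198). Board candidates are the one in the channel (330,196), the one on the foam mat (253,205), those on the left-hand rack, and the pink look-alikes (250,130), (315,290) and (397,288). The one in the channel fits. I'll confirm it in a crop.

```bash
python3 - <<'E'
import cv2
a=cv2.imread("pics/top0.png")[120:255,270:400]
cv2.imwrite("pics/topz.png",cv2.resize(a,None,fx=4.4,fy=4.4,interpolation=cv2.INTER_CUBIC))
a=cv2.imread("pics/side0.png")[195:300,285:400]
cv2.imwrite("pics/sidez.png",cv2.resize(a,None,fx=5.5,fy=5.5,interpolation=cv2.INTER_CUBIC))
E
```

```text
(no output)
```

View pics/topz.png

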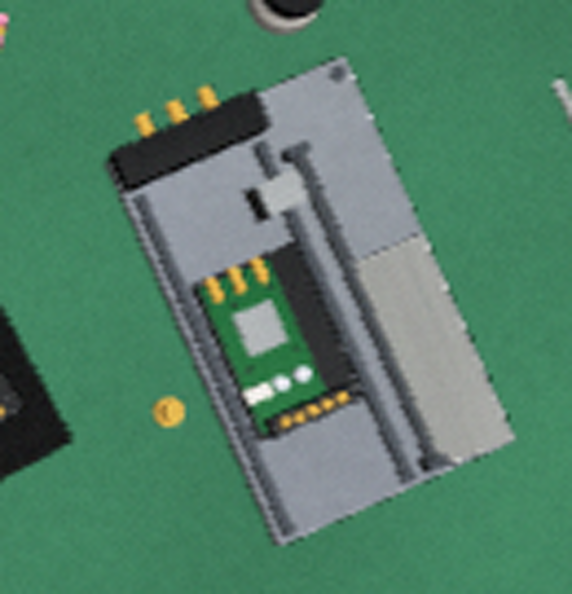

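View pics/sidez.png

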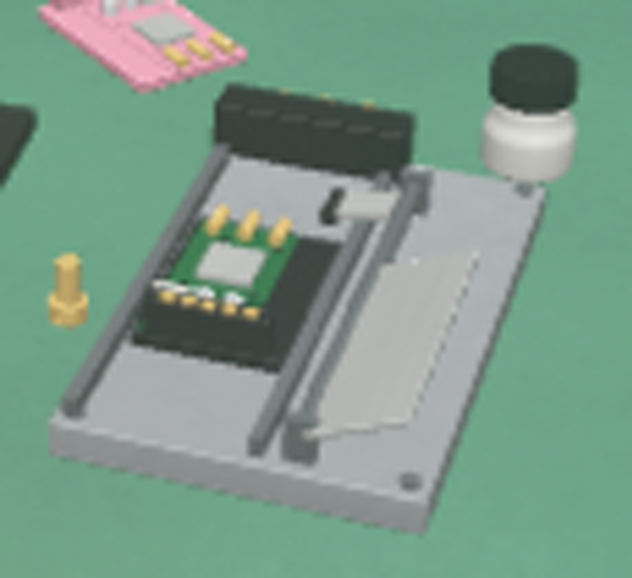

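The crops confirm the board in the channel: green on a black carrier, connector at the tail near top-view (340,213), nose towards the stop, short of the jaw at (329,166). Next I measure the nest and the board.

```bash
cat > h.py <<'E'
import numpy as np, cv2
from cell import env
from scipy.optimize import least_squares
def cam(n):
    c=env.read_camera(n);R=cv2.Rodrigues(np.array(c["rvec"],float))[0]
    return c,R,np.array(c["tvec"],float).ravel()
def proj(C,P):
    c,R,t=C;p=R@np.asarray(P,float)+t
    return np.array([c["fx"]*p[0]/p[2]+c["cx"],c["fy"]*p[1]/p[2]+c["cy"]])
def ray(C,uv,z):
    c,R,t=C;d=R.T@np.array([(uv[0]-c["cx"])/c["fx"],(uv[1]-c["cy"])/c["fy"],1]);o=-R.T@t
    return o+d*(z-o[2])/d[2]
def F2W(f,P):
    x,y,a=f;P=np.asarray(P,float)
    return np.array([x+np.cos(a)*P[0]-np.sin(a)*P[1],y+np.sin(a)*P[0]+np.cos(a)*P[1],P[2]])
def W2F(f,P):
    x,y,a=f;d=np.asarray(P,float)-[x,y,0]
    return np.array([np.cos(a)*d[0]+np.sin(a)*d[1],-np.sin(a)*d[0]+np.cos(a)*d[1],d[2]])
E
python3 - <<'E'
from h import *
T=cam("top");S=cam("side")
t=lambda u,v:np.array([u/4.4+270-.4,v/4.4+120-.4]); s=lambda u,v:np.array([u/5.5+285-.4,v/5.5+195-.4])
obs=[(T,t(345,58),(96,-98,16)),(T,t(280,545),(-130,42,16)),(T,t(127,190),(75,41,40)),(T,t(270,125),(75,-41,40)),(T,t(249,92),(96,-41,40)),(T,t(108,158),(96,41,40)),
(S,s(52,422),(-130,42,16)),(S,s(430,505),(-130,-98,16)),(S,s(545,185),(96,-98,16)),(S,s(215,100),(75,41,40)),(S,s(412,120),(75,-41,40))]
def run(o):
    r=least_squares(lambda f:np.concatenate([proj(C,F2W(f,P))-uv for C,uv,P in o]),[600,-60,.4]);return r
for o in (obs[:6],obs[6:],obs):
    r=run(o);print(r.x);
f=r.x;print(r.fun.reshape(-1,2).round(1).tolist())
# board tail connector top edge (z=38), rear edge
for nm,C,p in(("T",T,t(268,437)),("T",T,t(355,400)),("S",S,s(137,318)),("S",S,s(270,345))):
    print(nm,W2F(f,ray(C,p,38)).round(1))
# nose carrier z=22
print(W2F(f,ray(T,t(192,287),22)).round(1),W2F(f,ray(T,t(292,240),22)).round(1))
np.save("f.npy",f)
E
```

```text
[ 6.16146191e+02 -4.68286599e+01  4.02065015e-01]
[ 6.15326038e+02 -4.99602460e+01  3.96395959e-01]
[ 6.16221612e+02 -4.79768373e+01  4.01919066e-01]
[[-0.2, -0.7], [0.6, 1.0], [0.3, 0.3], [0.3, 0.4], [1.3, -0.5], [0.8, -0.8], [-0.4, -1.0], [0.3, -1.8], [0.1, -1.1], [-0.6, -0.1], [-1.6, 1.9]]
T [-70.9  27.5  38. ]
T [-72.2 -21.9  38. ]
S [-90.1  21.7  38. ]
S [-91.  -29.2  38. ]
[16.6 28.7 22. ] [ 17.4 -30.   22. ]
```

```bash
cat > plan.py <<'E'
import sys
from h import *
from scipy.spatial.transform import Rotation as Ro
def plan(fx,fy,z):
    f=np.load("f.npy");s=env.state()
    R=Ro.from_euler("xyz",s["tcp_rot"])
    g=F2W(f,(fx,fy,z));Rg=Ro.from_euler("xyz",[np.pi,0,f[2]])
    d=R.inv().apply(g-s["eef_pos"]);rv=(R.inv()*Rg).as_rotvec()
    print("t",s["t"].__round__(2),"fix",W2F(f,s["eef_pos"]).round(1),"F",(s["ft_force"]).round(1),"open",round(s["opening"],3))
    print("shift units",(d/150).round(3),"turn units",(rv/np.deg2rad(45)).round(3))
if __name__=="__main__": plan(*map(float,sys.argv[1:4]))
E
python3 plan.py -95 -38 300
```

```text
t 0.25 fix [-81.8 701.1 404.5] F [-0.1 -0.1 -0.3] open 0.999
shift units [-3.62  -3.344  0.698] turn units [-0.000e+00  1.000e-03  2.927e+00]
```

```bash
python3 -m pendant '[{"x":-0.95,"y":-0.88,"z":0,"rz":0.98,"jaw":0.67},{"x":-0.95,"y":-0.88,"z":0,"rz":0.98,"jaw":0.67},{"x":-0.95,"y":-0.88,"z":0,"rz":0.98,"jaw":0.67},{"x":-0.95,"y":-0.88,"z":0,"rz":0.98,"jaw":0.67},{"x":-0.95,"y":-0.88,"z":0,"rz":0.98,"jaw":0.67}]'; python3 plan.py -95 -38 300
```

```text
t 0.25 fix [-81.8 701.1 404.5] F [-0.1 -0.1 -0.3] open 0.999
shift units [-3.62  -3.344  0.698] turn units [-0.000e+00  1.000e-03  2.927e+00]invalid input
```

```bash
python3 -m pendant '[{"x":-0.95,"y":-0.88,"z":0,"rx":0,"ry":0,"rz":0.98,"jaw":0.67},{"x":-0.95,"y":-0.88,"z":0,"rx":0,"ry":0,"rz":0.98,"jaw":0.67},{"x":-0.95,"y":-0.88,"z":0,"rx":0,"ry":0,"rz":0.98,"jaw":0.67},{"x":-0.95,"y":-0.88,"z":0,"rx":0,"ry":0,"rz":0.98,"jaw":0.67},{"x":-0.95,"y":-0.88,"z":0,"rx":0,"ry":0,"rz":0.98,"jaw":0.67}]'; python3 plan.py -95 -38 300
```

```text
t: 0.88
eef_pos: [339.6, 384.5, 405.0]
tcp_rot: [3.141, -0.0, 1.93]
ft_force: [-0.3, -0.2, -1.0]
opening: 0.671
t 0.88 fix [-85.4 506.3 405. ] F [-0.3 -0.2 -1. ] open 0.671
shift units [-3.628  0.091  0.699] turn units [ 0.000e+00 -1.000e-03  1.945e+00]
```

```bash
python3 -m pendant '[{"x":-0.98,"y":0.02,"z":0,"rx":0,"ry":0,"rz":0.97,"jaw":0.67},{"x":-0.98,"y":0.02,"z":0,"rx":0,"ry":0,"rz":0.97,"jaw":0.67},{"x":-0.98,"y":0.02,"z":0,"rx":0,"ry":0,"rz":0.97,"jaw":0.67},{"x":-0.98,"y":0.02,"z":0,"rx":0,"ry":0,"rz":0.97,"jaw":0.67},{"x":-0.98,"y":0.02,"z":0,"rx":0,"ry":0,"rz":0.97,"jaw":0.67}]'; python3 plan.py -95 -38 300
```

```text
t: 1.5
eef_pos: [393.9, 249.1, 404.7]
tcp_rot: [3.142, -0.0, 1.174]
ft_force: [0.9, -0.0, -0.0]
opening: 0.674
t 1.5 fix [-88.4 360.4 404.7] F [ 0.9 -0.  -0. ] open 0.674
shift units [-1.883  1.873  0.698] turn units [-0.    -0.     0.982]
```

```bash
python3 -m pendant '[{"x":-0.95,"y":0.94,"z":0,"rx":0,"ry":0,"rz":0.98,"jaw":0.67},{"x":-0.95,"y":0.94,"z":0,"rx":0,"ry":0,"rz":0.98,"jaw":0.67},{"x":-0.95,"y":0.94,"z":0,"rx":0,"ry":0,"rz":0.98,"jaw":0.67},{"x":-0.95,"y":0.94,"z":0,"rx":0,"ry":0,"rz":0.98,"jaw":0.67},{"x":-0.95,"y":0.94,"z":0,"rx":0,"ry":0,"rz":0.98,"jaw":0.67}]'; python3 plan.py -95 -38 300
```

```text
t: 2.12
eef_pos: [468.3, 62.2, 404.5]
tcp_rot: [-3.141, 0.0, 0.404]
ft_force: [0.4, 0.3, 0.4]
opening: 0.669
t 2.12 fix [-93.1 159.3 404.5] F [0.4 0.3 0.4] open 0.669
shift units [-0.016  1.315  0.697] turn units [-0.     0.     0.003]
```

```bash
python3 -m pendant '[{"x":-0.01,"y":0.8,"z":0,"rx":0,"ry":0,"rz":0,"jaw":0.67},{"x":-0.01,"y":0.8,"z":0,"rx":0,"ry":0,"rz":0,"jaw":0.67},{"x":-0.01,"y":0.8,"z":0,"rx":0,"ry":0,"rz":0,"jaw":0.67}]';  python3 -m pendant '[{"x":-0.01,"y":0.515,"z":0.3,"rx":0,"ry":0,"rz":0,"jaw":0.67},{"x":-0.01,"y":0.515,"z":0.7,"rx":0,"ry":0,"rz":0,"jaw":0.67},{"x":-0.01,"y":0.515,"z":0.7,"rx":0,"ry":0,"rz":0,"jaw":0.67},{"x":-0.01,"y":0.515,"z":0.7,"rx":0,"ry":0,"rz":0,"jaw":0.67}]'; python3 plan.py -95 -38 220
python3 - <<'E'
from h import *
f=np.load("f.npy")
for n in("wrist","top","side"):
    C=cam(n);im=C[0]["img"][:,:,::-1].copy();cv2.imwrite(f"pics/{n}1raw.png",im)
    for P in[(96,-98,16),(-130,42,16),(-130,-98,16),(75,-41,40),(75,41,40),(75,-41,16),(75,41,16),(-73,-24,38),(-73,24,38),(17,-30,22),(17,30,22)]:
        q=proj(C,F2W(f,P));cv2.circle(im,(int(q[0]+.5),int(q[1]+.5)),2,(0,0,255),-1)
    if n!="wrist":
        q=(350,190) if n=="top" else (340,245);im=cv2.resize(im[q[1]-70:q[1]+70,q[0]-80:q[0]+80],None,fx=4.5,fy=4.5,interpolation=cv2.INTER_CUBIC)
    cv2.imwrite(f"pics/{n}1.png",im)
E
```

```text
t: 2.5
eef_pos: [514.3, -49.9, 404.4]
tcp_rot: [3.141, -0.0, 0.406]
ft_force: [-0.9, 0.5, -0.4]
opening: 0.672
t: 3.0
eef_pos: [542.1, -119.1, 299.9]
tcp_rot: [-3.14, 0.001, 0.403]
ft_force: [0.3, -0.1, 0.5]
opening: 0.672
t 3.0 fix [-96.1 -36.5 299.9] F [ 0.3 -0.1  0.5] open 0.672
shift units [0.008 0.011 0.533] turn units [-0.002  0.001  0.002]
```

View pics/wrist1.png

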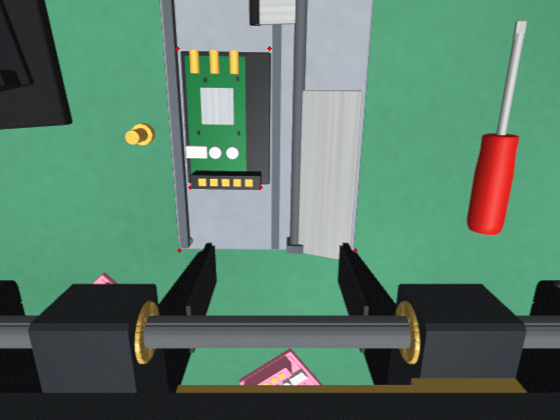

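View pics/side1.png

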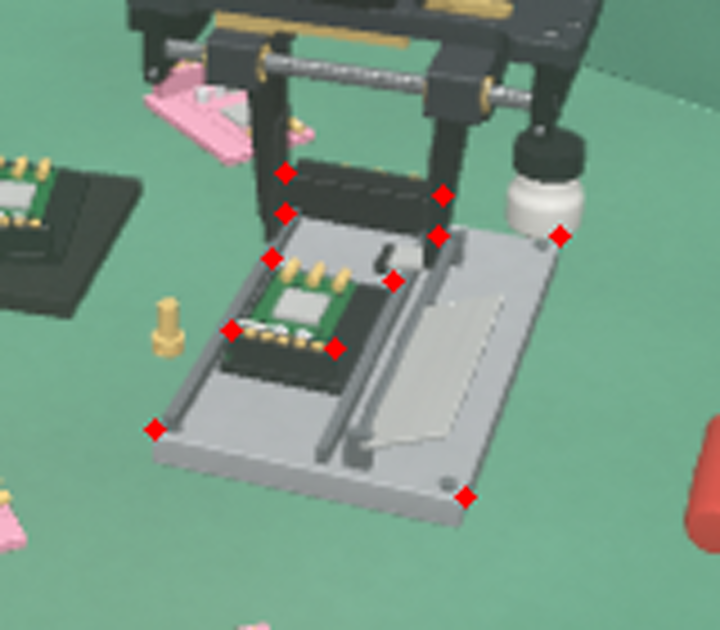

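The wrist overlay agrees: the connector's back edge is at (190..262,187), with the nest corners at (180,250) and (355,250). The pusher finger's front is about 13 mm behind the tail. Now I descend onto the paddle.

```bash
python3 -m pendant '[{"x":0,"y":0.01,"z":0.2,"rx":0,"ry":0,"rz":0,"jaw":0.67},{"x":0,"y":0.01,"z":0.33,"rx":0,"ry":0,"rz":0,"jaw":0.67},{"x":0,"y":0.01,"z":0.4,"rx":0,"ry":0,"rz":0,"jaw":0.67},{"x":0,"y":0.01,"z":0.45,"rx":0,"ry":0,"rz":0,"jaw":0.67},{"x":0,"y":0.01,"z":0.5,"rx":0,"ry":0,"rz":0,"jaw":0.67},{"x":0,"y":0.01,"z":0.533,"rx":0,"ry":0,"rz":0,"jaw":0.67},{"x":0,"y":0.01,"z":0.533,"rx":0,"ry":0,"rz":0,"jaw":0.67}]'; python3 plan.py -25 -38 220
python3 - <<'E'
from h import *
for n in("wrist","side"):
    im=cam(n)[0]["img"][:,:,::-1]
    if n!="wrist":im=cv2.resize(im[175:305,270:420],None,fx=4.5,fy=4.5,interpolation=cv2.INTER_CUBIC)
    cv2.imwrite(f"pics/{n}2.png",im)
E
```

```text
t: 4.03
eef_pos: [543.0, -122.3, 220.2]
tcp_rot: [3.14, -0.002, 0.4]
ft_force: [1.5, -3.3, 5.8]
opening: 0.671
t 4.03 fix [-96.5 -39.7 220.2] F [ 1.5 -3.3  5.8] open 0.671
shift units [ 0.477 -0.013  0.002] turn units [ 0.002 -0.002 -0.003]
```

View pics/wrist2.png

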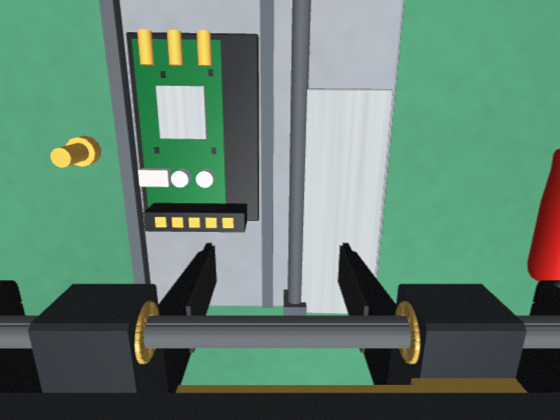

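View pics/side2.png

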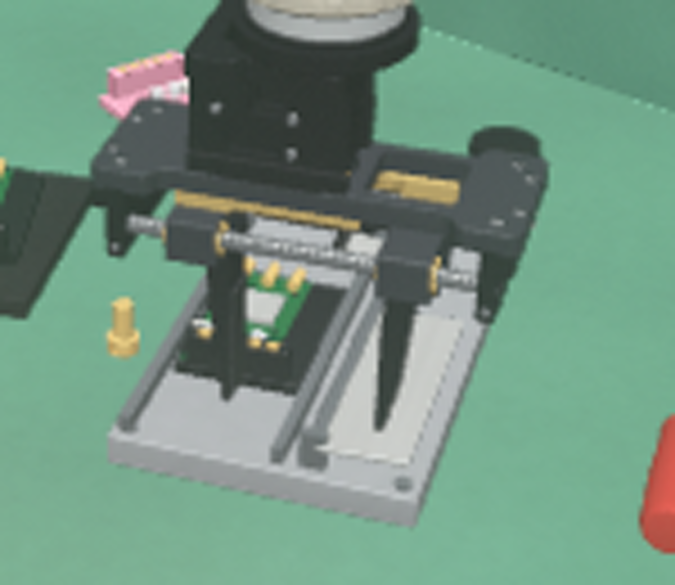

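The paddle is level under the right fingertip (side crop (380,425), force 5.8 N). The left fingertip is behind the connector. Now I push.

```bash
python3 -m pendant '[{"x":0.04,"y":-0.01,"z":0,"rx":0,"ry":0,"rz":0,"jaw":0.67},{"x":0.08,"y":-0.01,"z":0,"rx":0,"ry":0,"rz":0,"jaw":0.67},{"x":0.11,"y":-0.01,"z":0,"rx":0,"ry":0,"rz":0,"jaw":0.67},{"x":0.15,"y":-0.01,"z":0,"rx":0,"ry":0,"rz":0,"jaw":0.67},{"x":0.19,"y":-0.01,"z":0,"rx":0,"ry":0,"rz":0,"jaw":0.67},{"x":0.23,"y":-0.01,"z":0,"rx":0,"ry":0,"rz":0,"jaw":0.67},{"x":0.27,"y":-0.01,"z":0,"rx":0,"ry":0,"rz":0,"jaw":0.67},{"x":0.3,"y":-0.01,"z":0,"rx":0,"ry":0,"rz":0,"jaw":0.67},{"x":0.3,"y":-0.01,"z":0,"rx":0,"ry":0,"rz":0,"jaw":0.67}]'; python3 plan.py -25 -38 220
python3 - <<'E'
from h import *
for n in("wrist","side"):
    im=cam(n)[0]["img"][:,:,::-1]
    if n!="wrist":im=cv2.resize(im[175:305,270:420],None,fx=4.5,fy=4.5,interpolation=cv2.INTER_CUBIC)
    cv2.imwrite(f"pics/{n}3.png",im)
E
```

```text
t: 5.25
eef_pos: [583.3, -103.0, 220.1]
tcp_rot: [-3.141, 0.0, 0.4]
ft_force: [-1.8, -0.5, 5.6]
opening: 0.672
t 5.25 fix [-51.9 -37.7 220.1] F [-1.8 -0.5  5.6] open 0.672
shift units [0.179 0.002 0.001] turn units [-0.001  0.001 -0.003]
```

View pics/wrist3.png

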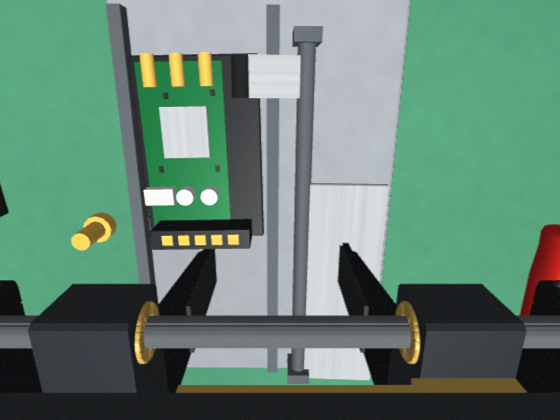

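View pics/side3.png

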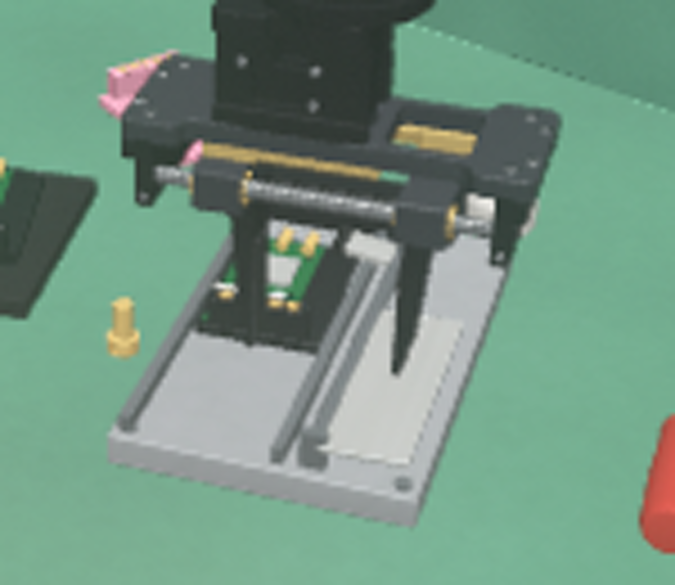

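The board's nose has passed under the raised jaw (wrist (275,75)). The push force is about 2 N. I'll keep going and creep at the end.

```bash
python3 -m pendant '[{"x":0.03,"y":0,"z":0,"rx":0,"ry":0,"rz":0,"jaw":0.67},{"x":0.06,"y":0,"z":0,"rx":0,"ry":0,"rz":0,"jaw":0.67},{"x":0.09,"y":0,"z":0,"rx":0,"ry":0,"rz":0,"jaw":0.67},{"x":0.12,"y":0,"z":0,"rx":0,"ry":0,"rz":0,"jaw":0.67},{"x":0.14,"y":0,"z":0,"rx":0,"ry":0,"rz":0,"jaw":0.67},{"x":0.155,"y":0,"z":0,"rx":0,"ry":0,"rz":0,"jaw":0.67},{"x":0.165,"y":0,"z":0,"rx":0,"ry":0,"rz":0,"jaw":0.67},{"x":0.165,"y":0,"z":0,"rx":0,"ry":0,"rz":0,"jaw":0.67}]'; python3 plan.py -25 -38 220
```

```text
t: 6.35
eef_pos: [605.5, -93.6, 220.1]
tcp_rot: [-3.141, 0.002, 0.4]
ft_force: [-6.4, -3.4, 7.9]
opening: 0.668
t 6.35 fix [-27.7 -37.8 220.1] F [-6.4 -3.4  7.9] open 0.668
shift units [0.018 0.001 0.001] turn units [-0.001  0.003 -0.002]
```

```bash
python3 -m pendant '[{"x":0.007,"y":0,"z":0,"rx":0,"ry":0,"rz":0,"jaw":0.67},{"x":0.007,"y":0,"z":0,"rx":0,"ry":0,"rz":0,"jaw":0.67},{"x":0.007,"y":0,"z":0,"rx":0,"ry":0,"rz":0,"jaw":0.67}]'; python3 plan.py -25 -38 220
python3 - <<'E'
from h import *
for n in("wrist","top"):
    im=cam(n)[0]["img"][:,:,::-1]
    if n!="wrist":im=cv2.resize(im[120:250,270:400],None,fx=4.5,fy=4.5,interpolation=cv2.INTER_CUBIC)
    cv2.imwrite(f"pics/{n}4.png",im)
E
```

```text
t: 6.72
eef_pos: [606.0, -93.4, 220.0]
tcp_rot: [-3.14, 0.004, 0.4]
ft_force: [-9.3, -5.2, 9.7]
opening: 0.669
t 6.72 fix [-27.2 -37.8 220. ] F [-9.3 -5.2  9.7] open 0.669
shift units [0.015 0.001 0.   ] turn units [-0.002  0.005 -0.002]
```

View pics/wrist4.png

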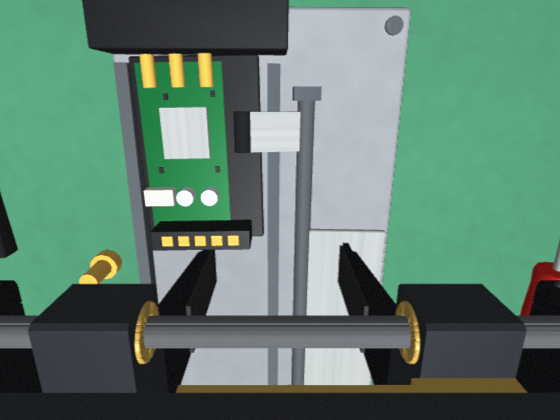

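The force is rising steeply (7 to 10.6 N for 0.5 mm of travel) and the nose meets the stop block (wrist (175,53)), so it is home. I'll firm the push up by 1 mm, back off along the channel with the paddle still down, and look again.

```bash
python3 -m pendant '[{"x":0.007,"y":0,"z":0,"rx":0,"ry":0,"rz":0,"jaw":0.67},{"x":0.007,"y":0,"z":0,"rx":0,"ry":0,"rz":0,"jaw":0.67}]'; python3 -m pendant '[{"x":-0.015,"y":0,"z":0,"rx":0,"ry":0,"rz":0,"jaw":0.67},{"x":-0.035,"y":0,"z":0,"rx":0,"ry":0,"rz":0,"jaw":0.67},{"x":-0.06,"y":0,"z":0,"rx":0,"ry":0,"rz":0,"jaw":0.67},{"x":-0.06,"y":0,"z":0,"rx":0,"ry":0,"rz":0,"jaw":0.67}]'
python3 - <<'E'
from h import *
for n in("wrist",):
    im=cam(n)[0]["img"][:,:,::-1]
    cv2.imwrite(f"pics/{n}5.png",im)
E
```

```text
t: 7.08
eef_pos: [606.5, -93.1, 220.0]
tcp_rot: [-3.139, 0.006, 0.401]
ft_force: [-13.7, -7.4, 11.5]
opening: 0.672
t: 7.58
eef_pos: [600.1, -96.0, 220.6]
tcp_rot: [3.141, -0.002, 0.4]
ft_force: [1.5, -0.3, 5.1]
opening: 0.671
```

View pics/wrist5.png

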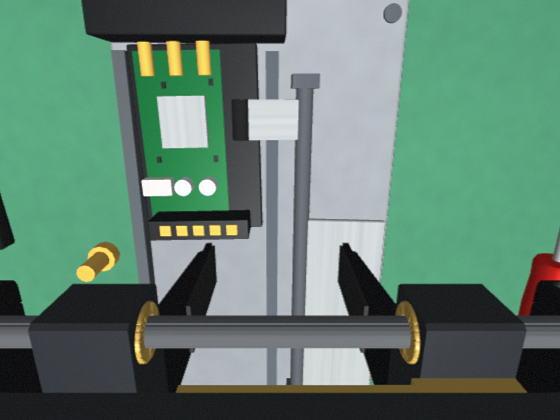

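The board stayed against the stop (nose edge and block meet at row 42) and the finger is clear of the connector. Now I let the clip up gently and rise.

```bash
python3 -m pendant '[{"x":0,"y":0,"z":-0.02,"rx":0,"ry":0,"rz":0,"jaw":0.67},{"x":0,"y":0,"z":-0.04,"rx":0,"ry":0,"rz":0,"jaw":0.67},{"x":0,"y":0,"z":-0.07,"rx":0,"ry":0,"rz":0,"jaw":0.67},{"x":0,"y":0,"z":-0.12,"rx":0,"ry":0,"rz":0,"jaw":0.67},{"x":0,"y":0,"z":-0.3,"rx":0,"ry":0,"rz":0,"jaw":0.67},{"x":0,"y":0,"z":-0.6,"rx":0,"ry":0,"rz":0,"jaw":0.67},{"x":0,"y":0,"z":-0.9,"rx":0,"ry":0,"rz":0,"jaw":0.67},{"x":0,"y":0,"z":-0.9,"rx":0,"ry":0,"rz":0,"jaw":0.67}]'; python3 -m pendant '[{"x":-0.7,"y":0,"z":-0.1,"rx":0,"ry":0,"rz":0,"jaw":0.67},{"x":-0.7,"y":0,"z":-0.1,"rx":0,"ry":0,"rz":0,"jaw":0.67},{"x":-0.7,"y":0,"z":-0.1,"rx":0,"ry":0,"rz":0,"jaw":0.67}]'
python3 - <<'E'
from h import *
f=np.load("f.npy")
ims=[]
for n in("wrist","top","side"):
    C=cam(n);im=C[0]["img"][:,:,::-1].copy()
    if n=="top":im=cv2.resize(im[120:250,270:400],None,fx=4.5,fy=4.5,interpolation=cv2.INTER_CUBIC)
    if n=="side":im=cv2.resize(im[175:305,270:420],None,fx=4.5,fy=4.5,interpolation=cv2.INTER_CUBIC)
    cv2.imwrite(f"pics/{n}6.png",im)
E
```

```text
t: 8.62
eef_pos: [599.9, -96.2, 358.4]
tcp_rot: [3.138, -0.005, 0.4]
ft_force: [0.5, 0.2, -1.0]
opening: 0.673
t: 9.0
eef_pos: [501.2, -137.7, 369.8]
tcp_rot: [-3.141, 0.001, 0.397]
ft_force: [-0.1, 0.1, 0.2]
opening: 0.667
```

View pics/wrist6.png

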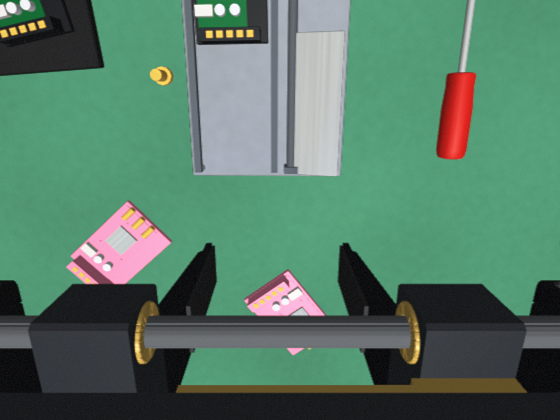

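View pics/side6.png

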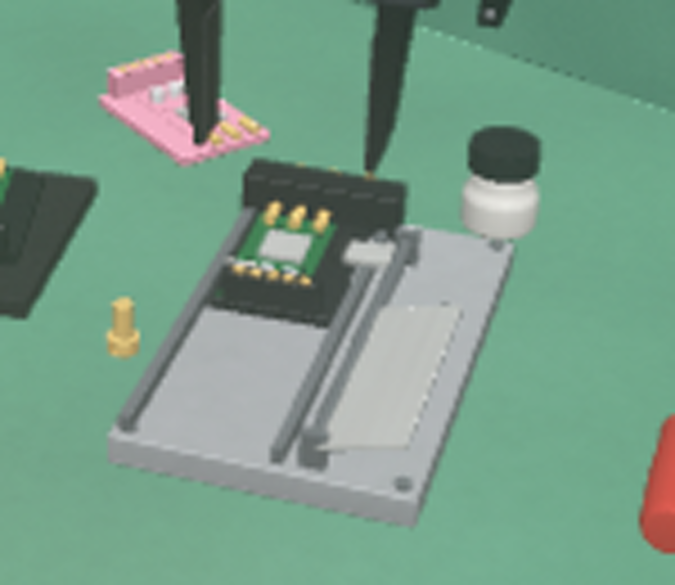

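View pics/top6.png

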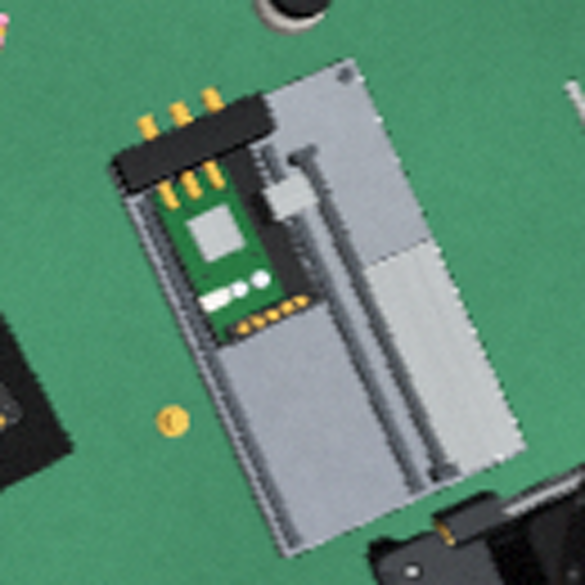

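```bash
python3 - <<'E'
from h import *
f=np.load("f.npy");C=cam("top")
for u,v in((222,347),(314,308)):print(W2F(f,ray(C,(u/4.5+269.6,v/4.5+119.6),38)).round(1))
s=env.state();print(s["t"],s["ft_force"].round(1));print(env.job_done())
E
```

```text
[-13.8  30.5  38. ]
[-15.2 -20.5  38. ]
9.2 [-0.3  0.1  0.5]
the job is handed in; nothing more can be done
None
```

The board is home against the stop block with the clip's jaw down on its carrier, and I handed the job in at 9.2 s.

- **What I did:** One fingertip pressed the paddle to about level (around 5.5 N upward on the tool). I held it there while the other pushed the board about 58 mm under the jaw. The push force climbed from about 2 N to about 15 N over the last couple of millimetres. I then backed off about 7 mm with the paddle still down, released the clip slowly and moved clear.
- **Position check:** In the top view the connector's rear edge is at fixture x of about -14 to -15 mm; home is -15 mm. The measurement is good to about 2 mm.
- **Clip check:** By eye, the paddle rose and the jaw is down on the carrier. I did not measure the clip angle.
- **Other objects:** The force reading was close to zero at hand-in. The adapter and jar look unmoved in the last pictures. I did not compare the spare board's or the screwdriver's position before and after, but the arm came near neither while low.
- **Problems:** One early move command was refused because its rows left out `rx` and `ry`; the arm did not move. Fixture positions from the top and side cameras differed by about 3 mm, and I used a combined fit. My side-view reading of the tail's starting position was about 19 mm off the top view's. I used the top view, and the wrist camera then agreed with it.

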